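# Fetch the bangle from behind the bottles

### The job

Fetch the wooden bangle from behind the three bottles on the bamboo stand: first stand the roll-on bottle, the square flask and the spray can upright in the empty side tray, then lower the bangle over the post on top of the jewellery tower so that it lies flat on the top deck, and then put the bottles back, each centred on its own coaster (roll-on on the round one, flask on the square one, can on the six-sided one). Leave the bangle lying where it is until all three bottles are in the tray, and the bottles in the tray until the bangle is on its post. Never tip a bottle over, and leave the little balm tin where it is.

Things in the scene. Friction and masses are not known exactly. Their poses are not given: they have to be found in the camera images.
- rollon: Roll-on bottle: upright amber glass cylinder 36 mm in diameter with a black cap (35 mm, rounded top), 88 mm high over all, about 110 g. Origin: centre of its underside, z up. It starts on the round coaster.
- flask: Square scent flask: upright greenish glass block 42 x 42 mm, 70 mm high, with a brass cap 26 mm in diameter on top, 94 mm high over all, about 160 g. Origin: centre of its underside, z up; x and y are the normals of its side faces. It starts on the square coaster.
- can: Small spray can: upright aluminium cylinder 48 mm in diameter up to 80 mm, with a white cap 38 mm in diameter, 98 mm high over all, about 120 g. Origin: centre of its underside, z up. It starts on the six-sided coaster.
- bangle: Rigid dark wooden bangle lying flat: outer diameter 68 mm, inner 54 mm, height 16 mm, about 30 g. Origin: ring centre, in the plane of its underside, z up. It lies on a fixed round boss (64 mm wide, top 16 mm above the table) of the stand, a board 6 mm thick. The coasters lie round it on the robot's side, 66 mm from its centre and 66 mm from one to the next; which is where changes.
- coaster_round: Round dark slate coaster, 50 mm diameter, 4 mm thick, fixed on the stand. Origin: centre of its underside (6 mm above the table); its top is 4 mm higher. Home of the roll-on bottle.
- coaster_square: Square dark slate coaster, 52 x 52 mm, 4 mm thick, fixed on the stand. Origin: centre of its underside (6 mm above the table); x and y are the normals of its sides. Home of the flask.
- coaster_hex: Six-sided dark slate coaster, 66 mm across corners, 57 mm across flats, 4 mm thick, fixed on the stand. Origin: centre of its underside (6 mm above the table). Home of the spray can.
- tray: Side tray: empty shallow open tray of pale wood, fixed, 110 mm (its x) x 230 mm (its y) outside, walls 5 mm thick and 14 mm high, floor 5 mm thick. Origin: centre of its underside, on the table. Three bottles fit side by side along its y, 70 mm apart.
- tower: Tiered bamboo jewellery tower, fixed: three square decks, the lowest 150 mm wide, the top one 110 mm with its upper face 108 mm above the table. From its centre rises a post 22 mm in diameter and 46 mm high, tapered in its top 6 mm. Origin: centre of the underside, on the table; the post is on its z axis.
- balm: Lip-balm tin, a loose flat aluminium disc 32 mm in diameter and 14 mm high on the stand's board, about 79 mm from the bangle's centre on its far left. Not to be moved. Origin: centre of its underside.
There are look-alikes about, which are no part of the job. There is more than one size of the flask; the one meant has the size given above.

How it is judged:
On the way, in this order (a step that is already met when the one before it is completed fails the run):
1. All three bottles stand in the side tray, let go, while the bangle still lies where it was (within 20 mm) (x of rollon in the frame of tray between -0.048 and 0.048 m and y of rollon in the frame of tray between -0.108 and 0.108 m and z of each of rollon, flask, can in the frame of tray below 0.012 m and angle between each of rollon, flask, can's own z axis and vertical below 0.1 rad and linear speed of each of rollon, flask, can below 0.02 m/s and contact force between the fingers and rollon below 0.05 N and x of flask in the frame of tray between -0.048 and 0.048 m and y of flask in the frame of tray between -0.108 and 0.108 m and contact force between the fingers and flask below 0.05 N and x of can in the frame of tray between -0.048 and 0.048 m and y of can in the frame of tray between -0.108 and 0.108 m and contact force between the fingers and can below 0.05 N and distance of bangle from where it was at the start of the episode below 0.02 m), for 0.2 s.
2. The bangle lies flat on the tower's top deck, around the post, let go, while all three bottles still stand in the tray (horizontal distance between bangle and tower below 0.022 m and z of bangle in the frame of tower between 0.104 and 0.113 m and angle between bangle's own z axis and vertical below 0.08 rad and linear speed of each of bangle, rollon, flask, can below 0.02 m/s and contact force between the fingers and bangle below 0.05 N and x of rollon in the frame of tray between -0.048 and 0.048 m and y of rollon in the frame of tray between -0.108 and 0.108 m and z of each of rollon, flask, can in the frame of tray below 0.012 m and angle between each of rollon, flask, can's own z axis and vertical below 0.1 rad and contact force between the fingers and rollon below 0.05 N and x of flask in the frame of tray between -0.048 and 0.048 m and y of flask in the frame of tray between -0.108 and 0.108 m and contact force between the fingers and flask below 0.05 N and x of can in the frame of tray between -0.048 and 0.048 m and y of can in the frame of tray between -0.108 and 0.108 m and contact force between the fingers and can below 0.05 N), for 0.2 s.
At the end, for the whole second after the job is handed in: Each bottle stands upright and still on its own coaster (roll-on round, flask square, can six-sided), within 12 mm of the coaster's centre; the bangle lies flat on the tower's top deck around the post; all are let go, and the balm tin is within 15 mm of its start (horizontal distance between bangle and tower below 0.022 m and z of bangle in the frame of tower between 0.104 and 0.113 m and angle between each of bangle, rollon, flask, can's own z axis and vertical below 0.08 rad and linear speed of each of bangle, rollon, flask, can below 0.02 m/s and contact force between the fingers and bangle below 0.05 N and horizontal distance between rollon and coaster_round below 0.012 m and z of rollon in the frame of coaster_round between 0.001 and 0.008 m and contact force between the fingers and rollon below 0.05 N and horizontal distance between flask and coaster_square below 0.012 m and z of flask in the frame of coaster_square between 0.001 and 0.008 m and contact force between the fingers and flask below 0.05 N and horizontal distance between can and coaster_hex below 0.012 m and z of can in the frame of coaster_hex between 0.001 and 0.008 m and contact force between the fingers and can below 0.05 N and distance of balm from where it was at the start of the episode below 0.015 m); the robot touches nothing.
It fails at once if A bottle is tipped over (tilted more than 1.2 rad) (angle between any of rollon, flask, can's own z axis and vertical above 1.2 rad).
It fails at once if The balm tin is moved by more than 15 mm (distance of balm from where it was at the start of the episode above 0.015 m).
It also fails if it takes over 138 s, if anything falls off the work surface, if the arm or the gripper's body presses on something with over 40 N, if the wrist force passes 120 N, or if a joint passes its speed limit or range.

### The arm

A 6-joint arm with a two-finger parallel gripper is mounted at the origin on the work surface. World frame = base frame: x ahead of the robot, y to its left, z up, the work surface at z = 0. Lengths are in m, angles in rad, forces in N, time in s.
With the tool pointing down it reaches from about 0.3 to 0.95 m from the base axis. Payload 3.1 kg.
Tool frame: the origin (TCP) lies where the fingers leave the gripper's body, on its centre line; the fingertips stand 73 mm ahead of it and the grasp point (between the pads) lies 54 mm ahead of it; z points along the fingers, y is the line along which they close (so a half turn about z gives the same grasp; the last joint's range is limited). The gripper opens to 85 mm and grips with 20 to 120 N. Pads are 22 mm wide; open, the fingers measure 114 mm over their backs; the gripper's body (76 mm by 85 mm) begins 54 mm behind the grasp point. The pads swing forward as they close: fully open they stand 13 mm farther back than shut.
Start: joints at [1.222, 0.308, 1.634, -0, 1.2, -0.07], TCP at [0.172, 0.601, 0.304] pointing down, gripper open.
Joint ranges: [-3.06, 3.06], [-0.79, 1.96], [0.05, 2.63], [-1.19, 4.34], [0.05, 2.64], [-2.94, 2.94]. Speed limits (rad/s): [2.79, 2.79, 3.14, 3.14, 3.14, 3.14].

### API

Orientations are given as a 3x3 rotation matrix whose columns are the frame's x, y, z axes.
In Python, from station import get_obs, eyes, robot, models gives the robot as it stands. The module is installed in compiled form; this text tells all that it offers.
- The arm moves only by the shell command python3 -m creep 'ROWS' [FORCE]. ROWS is a JSON object of lists of equal length, an entry for each row: "linear": the shift along the tool's x, y, z in m, a list of three; "spin": the turn about the tool's z in rad; "grip": the closure, from 0 (fully open) to 1 (shut). In form: {"linear": [[dx, dy, dz], ...], "spin": [spin, ...], "grip": [grip, ...]}. A call has 1 to 20 rows; each row is the pose to reach, as a shift and turn from the pose commanded when the call began, along the tool's axes at that moment; what a row does not reach only later rows make up. A row lasts 1/8 s, in which the tool goes at most 62.5 mm and 10.7 degrees, less where a joint would pass 70% of its speed; a pose out of reach is approached as far as the arm can. A call with a gripper value outside its range is refused whole. The fingers move at their own pace and stop on an object; FORCE is the grip in N (left out, the last holds). Time passes only in rows, so rows that repeat a pose let the fingers close. It gives the time, the measured TCP pose, the force, the opening and the grip force at its end, in the units of the state.
- get_obs(): the state, without advancing time (a new reading comes with each control period).
- eyes.read_camera(name): name is "side" or "top" or "wrist"; returns the picture (420x560x3 uint8, blue, green, red); there is no depth.
- eyes.camera_info(name): a dict with "K" (3x3 intrinsics, pixels), "cam_to_world" (4x4, takes a point from camera to world coordinates); the wrist camera has in their place "tool_from_camera" (4x4, takes a point from camera to tool coordinates, whose origin is the TCP and whose axes are the flange's). Camera axes: x right, y up, looking along -z (the intrinsics and any distortion apply to the point x, -y, -z); pixel columns grow to the right and rows downward; lengths in m; the calibration is good to about 2 mm. A picture is of the moment at which its call begins: read the wrist's pose just before it. camera_info takes no time and is no camera call.
- robot.close_job(): hands the job in; it is judged then, once.
Trained networks look in the newest picture that a camera, given by its name, has taken for a name from the list of things; names that differ only in an ending like _2 or _b are one class to them, and where a whole thing is asked for, a point or a joint stands for the part that bears it (a point fixed in the world has none). Each returns a list of dicts, best first, with "score" (0 to 1); they miss things now and then, are a little off and sometimes report something else, mostly with a low value. They report only what shows in the picture. A call takes as long as a camera call. They do not tell look-alikes from the thing itself.
- models.boxes_of(camera, target): "position" ([column, row] in pixels, amid what is visible of it).
- models.tip_of(camera, target): "position" ([column, row] in pixels: a listed point, or the origin of a listed thing).
The state is a dict: "time_s": time; "qpos": joint angles; "qvel": joint speeds; "joint_torque": joint torques, N m; "tcp_pos": TCP position; "orientation": TCP orientation; "contact_force": force on the tool from outside, world axes, zero at the start; "torque": the same for the moment, N m; "width": opening from 0.0 (shut) to 1.0 (fully open); "finger_force": force on a finger pad.
Only numpy, scipy, OpenCV 4.12 (cv2) and the standard library are available. Lean on these libraries where they do the work, as an engineer would, in place of code of your own. Each camera call takes 0.05 s, during which the arm holds its last target. There are 200 camera calls.

## Working session

There is one attempt and no reset: what is moved stays moved. The work goes in short steps, Python scripts to look and compute and a shell command to move; the robot and the scene stay as the last step left them, time stands still between calls to the robot, and variables do not carry over. Pictures are saved under pics/ and viewed, at most 14 in all, crops included, and the job is handed in when it is done.

```bash
mkdir -p pics
python3 - <<'E'
from station import get_obs, eyes, robot, models
import cv2,numpy as np
o=get_obs();print(o['time_s'],o['tcp_pos'],o['orientation'])
for c in ['side','top','wrist']:
    i=eyes.camera_info(c);print(c,{k:np.round(v,4).tolist() if not isinstance(v,str) else v for k,v in i.items()})
    cv2.imwrite(f'pics/{c}0.png',eyes.read_camera(c))
E
```

```text
0.0 [0.17180802 0.60022786 0.30262976] [[-9.61375670e-01  2.75238369e-01 -8.12914769e-04]
 [ 2.75239511e-01  9.61373197e-01 -2.18813549e-03]
 [ 1.79255629e-04 -2.32736648e-03 -9.99997276e-01]]
side {'K': [[406.1539, 0.0, 280.7703], [0.0, 406.1539, 219.4683], [0.0, 0.0, 1.0]], 'cam_to_world': [[-0.9674, 0.1573, -0.1987, 0.3408], [-0.2531, -0.561, 0.7882, 0.6313], [0.0125, 0.8127, 0.5825, 0.5188], [0.0, 0.0, 0.0, 1.0]]}
top {'K': [[462.7564, 0.0, 288.424], [0.0, 462.7564, 209.8004], [0.0, 0.0, 1.0]], 'cam_to_world': [[-0.0051, 0.9895, -0.1446, 0.3428], [-0.9995, -0.0096, -0.0299, -0.0191], [-0.031, 0.1443, 0.989, 1.0279], [0.0, 0.0, 0.0, 1.0]]}
wrist {'K': [[369.3104, 0.0, 280.212], [0.0, 369.3104, 215.2232], [0.0, 0.0, 1.0]], 'tool_from_camera': [[-0.0001, 0.9545, 0.2982, 0.0767], [1.0, 0.0001, 0.0, 0.0005], [-0.0, 0.2982, -0.9545, -0.0694], [0.0, 0.0, 0.0, 1.0]]}
```

View pics/top0.png

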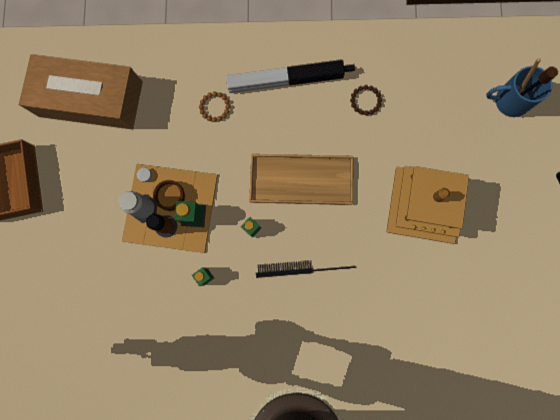

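View pics/side0.png

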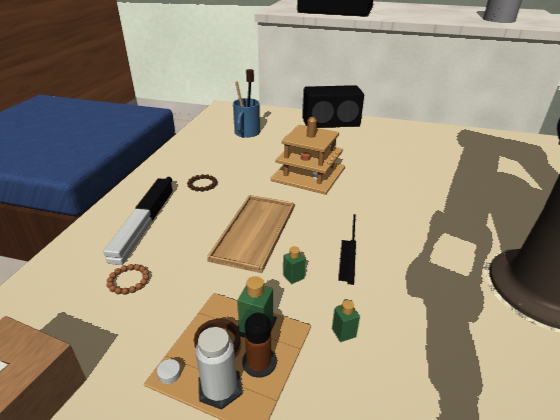

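```bash
cat > h.py <<'E'
from station import get_obs, eyes, robot, models
import cv2, numpy as np
def cam(c, obs=None):
    i=eyes.camera_info(c); K=np.array(i['K'])
    if c=='wrist':
        T=np.eye(4); T[:3,:3]=obs['orientation']; T[:3,3]=obs['tcp_pos']; T=T@np.array(i['tool_from_camera'])
    else: T=np.array(i['cam_to_world'])
    return K,T
def ray(KT,p):
    K,T=KT; d=np.linalg.inv(K)@[p[0],p[1],1]; return T[:3,3],T[:3,:3]@(d*[1,-1,-1])
def atz(KT,p,z):
    o,d=ray(KT,p); return o+d*(z-o[2])/d[2]
def proj(KT,X):
    K,T=KT; c=(np.array(X)-T[:3,3])@T[:3,:3]; c=c*[1,-1,-1]; q=K@c; return q[:2]/q[2]
def tri(views):   # [(KT,pix),...] -> point, ray miss
    A=np.zeros((3,3));b=np.zeros(3);R=[]
    for KT,p in views:
        o,d=ray(KT,p); d=d/np.linalg.norm(d); M=np.eye(3)-np.outer(d,d); A+=M;b+=M@o;R.append((M,o))
    x=np.linalg.solve(A,b); return x,[np.linalg.norm(M@(x-o)) for M,o in R]
E
python3 - <<'E'
from h import *
from itertools import product
names="rollon flask can bangle coaster_round coaster_square coaster_hex tray tower balm".split()
eyes.read_camera('top');eyes.read_camera('side')
for n in names:
    D={c:[d for d in models.tip_of(c,n) if d['score']>.2][:4] for c in ('top','side')}
    for c in D: print(n,c,[(np.round(d['position']).tolist(),round(d['score'],2)) for d in D[c]])
    for a,b in product(D['top'],D['side']):
        x,e=tri([(cam('top'),a['position']),(cam('side'),b['position'])])
        if max(e)<.012: print('   ',np.round(x,3),np.round(max(e),4))
E
```

```text
rollon top [([167.0, 225.0], 0.83), ([164.0, 197.0], 0.73), ([426.0, 204.0], 0.53)]
rollon side [([258.0, 357.0], 0.8)]
    [0.46  0.283 0.007] 0.0003
flask top [([207.0, 276.0], 0.62), ([250.0, 230.0], 0.52)]
flask side [([343.0, 332.0], 0.74), ([257.0, 325.0], 0.59)]
    [ 0.345  0.194 -0.004] 0.0006
can top [([139.0, 208.0], 0.97), ([197.0, 214.0], 0.7), ([164.0, 226.0], 0.38)]
can side [([218.0, 385.0], 0.67)]
    [0.497 0.345 0.015] 0.0005
bangle top [([168.0, 198.0], 0.8), ([169.0, 230.0], 0.57), ([195.0, 215.0], 0.42)]
bangle side [([219.0, 339.0], 0.88)]
    [0.521 0.279 0.022] 0.0009
coaster_round top [([165.0, 221.0], 0.59), ([302.0, 178.0], 0.55), ([167.0, 226.0], 0.42)]
coaster_round side [([261.0, 361.0], 0.62)]
    [0.462 0.288 0.007] 0.0077
    [0.457 0.285 0.003] 0.0012
coaster_square top [([197.0, 213.0], 0.59)]
coaster_square side [([256.0, 326.0], 0.39)]
    [ 0.486  0.219 -0.006] 0.0025
coaster_hex top [([146.0, 210.0], 0.49)]
coaster_hex side [([225.0, 387.0], 0.83)]
    [ 0.495  0.336 -0.001] 0.0025
tray top [([301.0, 177.0], 0.86)]
tray side [([252.0, 232.0], 0.93)]
    [ 0.568 -0.017 -0.006] 0.0009
tower top [([422.0, 207.0], 0.75), ([144.0, 206.0], 0.37), ([195.0, 214.0], 0.26)]
tower side [([308.0, 175.0], 0.68)]
    [ 0.499 -0.287 -0.002] 0.0022
balm top [([144.0, 173.0], 0.67)]
balm side [([168.0, 374.0], 0.82)]
    [0.577 0.341 0.005] 0.0027
```

```bash
python3 -m creep '{"linear":[[-0.372,-0.211,0],[-0.372,-0.211,0],[-0.372,-0.211,0],[-0.372,-0.211,0],[-0.372,-0.211,0],[-0.372,-0.211,0],[-0.372,-0.211,0],[-0.372,-0.211,0],[-0.372,-0.211,0],[-0.372,-0.211,0]],"spin":[-0.28,-0.28,-0.28,-0.28,-0.28,-0.28,-0.28,-0.28,-0.28,-0.28],"grip":[0,0,0,0,0,0,0,0,0,0]}' 40
python3 - <<'E'
from h import *
o=get_obs();print(o['tcp_pos'],o['orientation'].round(3) if hasattr(o['orientation'],'round') else o['orientation'])
im=eyes.read_camera('wrist');cv2.imwrite('pics/w1.png',im)
KT=cam('wrist',o);np.savez('w1.npz',K=KT[0],T=KT[1])
E
```

```text
time_s: 2.5
tcp_pos: [0.4707, 0.2966, 0.3038]
orientation: [[-1.0, -0.003, -0.001], [-0.003, 1.0, 0.0], [0.001, 0.0, -1.0]]
contact_force: [-1.0, 0.1, 0.5]
width: 1.001
finger_force: 0.0
[0.47067785 0.29656337 0.30378309] [[-1.    -0.003 -0.001]
 [-0.003  1.     0.   ]
 [ 0.001  0.    -1.   ]]
```

View pics/w1.png

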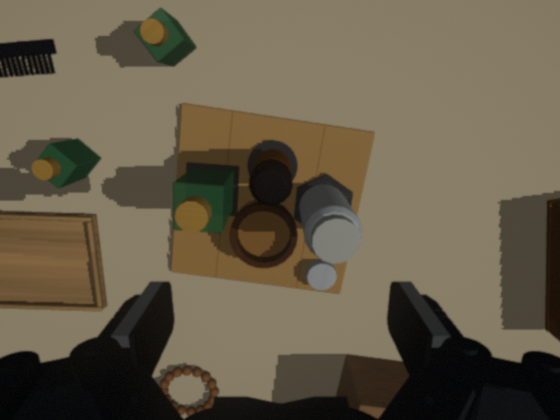

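Run:
```python
import cv2
w=cv2.imread('pics/w1.png')[95:305,160:385];t=cv2.imread('pics/top0.png')[155:260,115:230];s=cv2.imread('pics/side0.png')[270:415,140:320]
w=cv2.convertScaleAbs(w,alpha=1.6,beta=10)
cv2.imwrite('pics/w1c.png',cv2.resize(w,None,fx=2.8,fy=2.8,interpolation=cv2.INTER_CUBIC))
```

```text
(no output)
```

View pics/w1c.png

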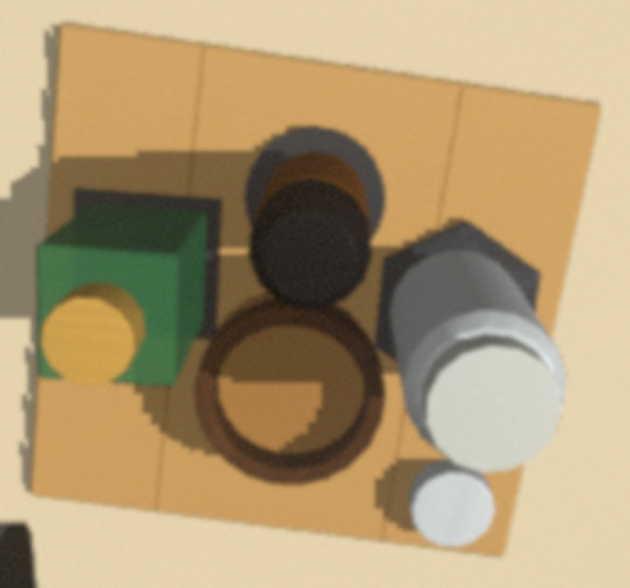

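Run:
```python
from h import *
f=np.load('w1.npz');W=(f['K'],f['T']);u=lambda x,y:(x/2.8+160-.5,y/2.8+95-.5)
P=lambda n,p,z:print(n,atz(W,u(*p),z).round(4)[:2])
P('can',(492,408),.108);P('flaskcap',(91,334),.104);P('roll',(311,245),.094);P('round',(315,196),.01);P('bangle',(290,391),.032)
P('balm',(452,508),.020)
for p in [(43,246),(183,252),(173,386),(40,375)]:P('flasktop',p,.08)
for p in [(76,188),(221,200),(210,338)]:P('sq',p,.01)
for p in [(463,221),(385,262),(377,342),(540,272)]:P('hex',p,.01)
for p in [(62,23),(600,102),(503,556),(30,490)]:P('board',p,.006)
T=cam('top');S=cam('side')
for n,w,t,s in [('can',(492,408),(128,200),(214,342)),('flask',(91,334),(182,209),(255,286)),('roll',(311,245),(154,222),(258,323)),('bangle',(290,391),(169,195.5),(218,337)),('balm',(452,508),(144,174),(168,371))]:
    for v in ([(W,u(*w)),(T,t)],[(W,u(*w)),(T,t),(S,s)]):
        x,e=tri(v);print(n,x.round(4),np.round(e,4))
```

```text
can [0.4969 0.3395]
flaskcap [0.4771 0.2299]
roll [0.4544 0.2897]
round [0.455 0.289]
bangle [0.5201 0.2805]
balm [0.5714 0.3405]
flasktop [0.458  0.2119]
flasktop [0.4596 0.2523]
flasktop [0.5009 0.2475]
flasktop [0.4975 0.2077]
sq [0.4524 0.2049]
sq [0.4565 0.2558]
sq [0.5075 0.2502]
hex [0.4638 0.3416]
hex [0.4787 0.3141]
hex [0.5089 0.3117]
hex [0.4823 0.3701]
board [0.3968 0.2032]
board [0.4226 0.3881]
board [0.5994 0.3633]
board [0.5711 0.1774]
can [0.5035 0.3422 0.0911] [0. 0.]
can [0.5    0.3397 0.0991] [0.0012 0.0021 0.0023]
flask [0.4818 0.2276 0.0936] [0.0014 0.0014]
flask [0.4811 0.2276 0.0936] [0.0008 0.002  0.0013]
roll [0.4579 0.2895 0.0802] [0.0005 0.0005]
roll [0.4567 0.2881 0.0878] [0.0017 0.0012 0.0007]
bangle [0.5262 0.2795 0.0146] [0.0004 0.0004]
bangle [0.5237 0.278  0.0235] [0.0021 0.0014 0.001 ]
balm [0.5785 0.3419 0.0047] [0.0006 0.0006]
balm [0.5761 0.3404 0.0096] [0.0014 0.0012 0.0014]
```

```bash
cat > snap.py <<'E'
import sys
from h import *
n=sys.argv[1];o=get_obs();im=eyes.read_camera('wrist');cv2.imwrite(f'pics/{n}.png',im)
KT=cam('wrist',o);np.savez(n+'.npz',K=KT[0],T=KT[1])
E
python3 -m creep '{"linear":[[-0.05,-0.17,0],[-0.05,-0.17,0],[-0.05,-0.17,0],[-0.05,-0.17,0],[-0.05,-0.17,0],[-0.05,-0.17,0]],"spin":[0,0,0,0,0,0],"grip":[0,0,0,0,0,0]}' && python3 snap.py w2
python3 -m creep '{"linear":[[0.04,-0.37,0],[0.04,-0.37,0],[0.04,-0.37,0],[0.04,-0.37,0],[0.04,-0.37,0],[0.04,-0.37,0],[0.04,-0.37,0],[0.04,-0.37,0],[0.04,-0.37,0]],"spin":[0,0,0,0,0,0,0,0,0],"grip":[0,0,0,0,0,0,0,0,0]}' && python3 snap.py w3
python3 -c "
import cv2
for n in ('w2','w3'):
    w=cv2.convertScaleAbs(cv2.imread(f'pics/{n}.png'),alpha=1.6,beta=10); cv2.imwrite(f'pics/{n}c.png',cv2.resize(w,(784,588),interpolation=cv2.INTER_CUBIC))"
```

```text
time_s: 3.3
tcp_pos: [0.5213, 0.1273, 0.3038]
orientation: [[-1.0, -0.004, -0.0], [-0.004, 1.0, 0.0], [0.0, 0.0, -1.0]]
contact_force: [-0.4, -0.4, -0.3]
width: 0.999
finger_force: 0.0
time_s: 4.47
tcp_pos: [0.4826, -0.2425, 0.3037]
orientation: [[-1.0, -0.004, -0.0], [-0.004, 1.0, 0.001], [0.0, 0.001, -1.0]]
contact_force: [0.6, -0.2, 0.4]
width: 0.999
finger_force: 0.0
```

View pics/w2c.png

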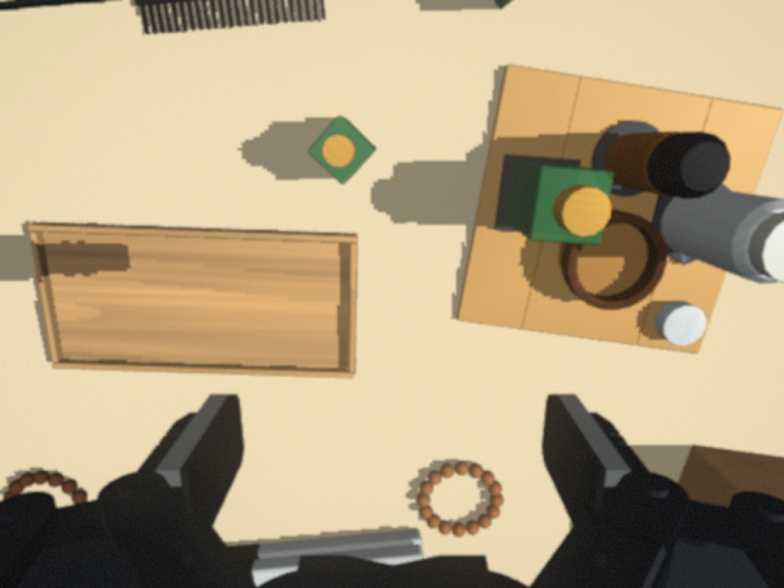

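View pics/w3c.png

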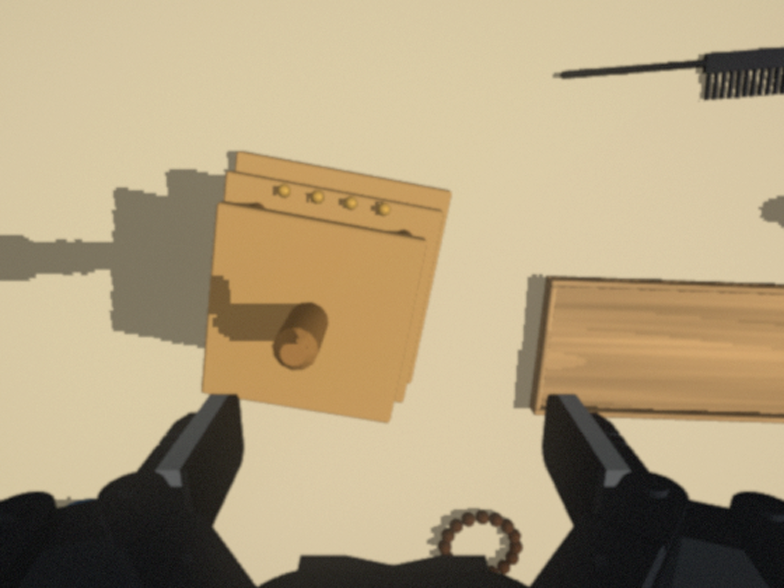

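Run:
```python
from h import *
L=lambda n:(lambda f:(f['K'],f['T']))(np.load(n+'.npz'))
W1,W2,W3=L('w1'),L('w2'),L('w3');u=lambda x,y:(x/2.8+159.5,y/2.8+94.5);v=lambda x,y:(x/1.4-.5,y/1.4-.5)
for n,a,b in [('flask',(91,334),(585,211)),('roll',(311,245),(692,165)),('bangle',(290,391),(614,260)),('balm',(452,508),(685,324))]:
    x,e=tri([(W1,u(*a)),(W2,v(*b))]);print(n,x.round(4),np.round(e,4))
print('flask w2',atz(W2,v(585,211),.104),'bangle w2',atz(W2,v(614,260),.032),'roll',atz(W2,v(692,165),.094))
t=[atz(W2,v(*p),.014) for p in [(30,224),(357,235),(354,377),(52,369)]];print(np.round(t,4),np.mean(t,0))
t=[atz(W3,v(*p),.108) for p in [(218,204),(425,238),(388,422),(203,392)]];print(np.round(t,4),np.mean(t,0))
print('post',atz(W3,v(297,349),.154))
T=cam('top');x,e=tri([(W3,v(297,349)),(T,(443,195)),(cam('side'),(312,121))]);print('post tri',x,e)
```

```text
flask [0.4792 0.2288 0.0991] [0.0006 0.0006]
roll [0.4566 0.2895 0.0843] [0.0001 0.0001]
bangle [0.5226 0.2801 0.0251] [0. 0.]
balm [0.5713 0.3405 0.0196] [0.0002 0.0002]
flask w2 [0.47912712 0.22716848 0.104     ] bangle w2 [0.52106674 0.27710935 0.032     ] roll [0.45634475 0.28408394 0.094     ]
[[ 0.5009 -0.1242  0.014 ]
 [ 0.5078  0.1028  0.014 ]
 [ 0.6169  0.0987  0.014 ]
 [ 0.6109 -0.1302  0.014 ]] [ 0.55913596 -0.0132367   0.014     ]
[[ 0.437  -0.3307  0.108 ]
 [ 0.4541 -0.2253  0.108 ]
 [ 0.5616 -0.2444  0.108 ]
 [ 0.5427 -0.3495  0.108 ]] [ 0.49884206 -0.28746698  0.108     ]
post [ 0.49707302 -0.2856321   0.154     ]
post tri [ 0.49912668 -0.28818668  0.14474025] [np.float64(0.0018540708626747803), np.float64(0.0017851659857666005), np.float64(0.0006036368804474758)]
```

```bash
cat > to.py <<'E'
import sys
from h import *
# to.py x y z [yaw of tool x in deg] -> tool-axis shift and spin
a=list(map(float,sys.argv[1:]));o=get_obs();R=np.array(o['orientation'])
d=R.T@(np.array(a[:3])-o['tcp_pos']);cur=np.degrees(np.arctan2(R[1,0],R[0,0]))
print('t',round(o['time_s'],2),'pos',np.round(o['tcp_pos'],4),'yaw',round(cur,1),'q6',round(o['qpos'][5],2),'shift',d.round(4),'spin',round(np.radians((cur-a[3]+180)%360-180),3) if len(a)>3 else '')
E
python3 to.py .479 .229 .24 84.5
```

```text
t 4.53 pos [ 0.4826 -0.2425  0.3038] yaw -179.8 q6 -2.12 shift [0.0018 0.4715 0.064 ] spin 1.671
```

```bash
python3 -m creep '{"linear":[[0.0018,0.4715,0.064],[0.0018,0.4715,0.064],[0.0018,0.4715,0.064],[0.0018,0.4715,0.064],[0.0018,0.4715,0.064],[0.0018,0.4715,0.064],[0.0018,0.4715,0.064],[0.0018,0.4715,0.064],[0.0018,0.4715,0.064],[0.0018,0.4715,0.064],[0.0018,0.4715,0.064]],"spin":[1.67,1.67,1.67,1.67,1.67,1.67,1.67,1.67,1.67,1.67,1.67],"grip":[0,0,0,0,0,0,0,0,0,0,0]}' && python3 snap.py w4; python3 to.py .479 .229 .116 84.5;python3 -c "
import cv2
w=cv2.convertScaleAbs(cv2.imread('pics/w4.png'),alpha=1.6,beta=10); cv2.imwrite('pics/w4c.png',cv2.resize(w,(784,588),interpolation=cv2.INTER_CUBIC))"
```

```text
time_s: 5.9
tcp_pos: [0.4789, 0.2286, 0.2398]
orientation: [[0.093, 0.996, -0.0], [0.996, -0.093, -0.0], [-0.0, -0.0, -1.0]]
contact_force: [-0.0, -0.4, 1.1]
width: 1.004
finger_force: 0.0
t 5.95 pos [0.4792 0.2281 0.2399] yaw 84.6 q6 0.46 shift [ 0.0009 -0.0002  0.1239] spin 0.003
```

View pics/w4c.png

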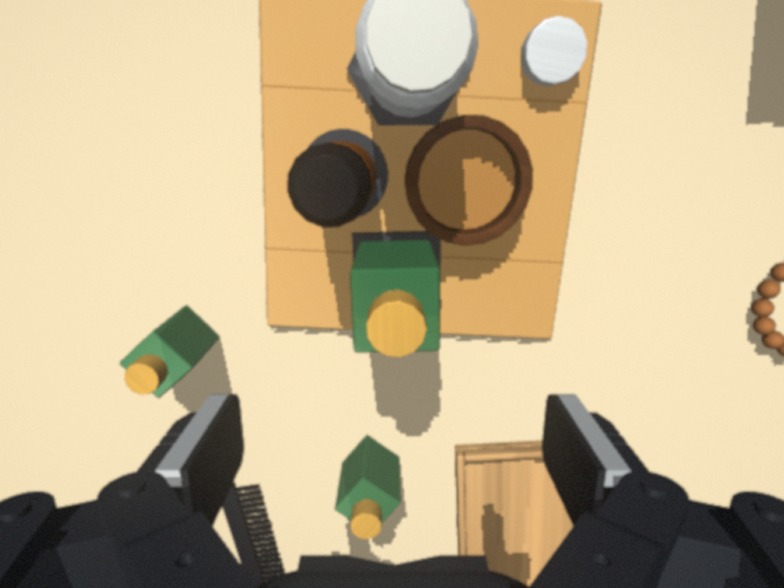

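```bash
python3 - <<'E'
from h import *
f=np.load('w4.npz');W=(f['K'],f['T']);v=lambda x,y:(x/1.4-.5,y/1.4-.5)
for n,p,z in [('flask',(396,323),.104),('roll',(330,184),.094),('can',(417,35),.108),('bangle',(468,181),.032),('sq top edge mid',(396,234),.01),('balm',(556,49),.02)]: print(n,atz(W,v(*p),z).round(4))
E
python3 -m creep '{"linear":[[0.0005,0.0,0.04],[0.0005,0,0.08],[0.0005,0,0.11],[0.0005,0,0.124],[0.0005,0,0.124],[0.0005,0,0.124],[0.0005,0,0.124],[0.0005,0,0.124],[0.0005,0,0.124],[0.0005,0,0.124],[0.0005,0,0.124]],"spin":[0,0,0,0,0,0,0,0,0,0,0],"grip":[0,0,0,0,0,0.6,1,1,1,1,1]}' 40;python3 to.py .557 -.083 .25
```

```text
flask [0.48   0.2319 0.104 ]
roll [0.4585 0.2907 0.094 ]
can [0.4973 0.3395 0.108 ]
bangle [0.5228 0.2813 0.032 ]
sq top edge mid [0.4825 0.2531 0.01  ]
balm [0.5722 0.3415 0.02  ]
time_s: 7.32
tcp_pos: [0.481, 0.2281, 0.1173]
orientation: [[0.098, 0.995, 0.002], [0.995, -0.098, 0.001], [0.001, 0.002, -1.0]]
contact_force: [-0.1, -1.2, 6.2]
width: 0.486
finger_force: 41.6
t 7.33 pos [0.481  0.2281 0.1173] yaw 84.4 q6 0.46 shift [-0.302   0.1063 -0.1328] spin
```

```bash
python3 -m creep '{"linear":[[0,0,-0.03],[0,0,-0.075],[0,0,-0.12],[-0.04,0.014,-0.133],[-0.09,0.032,-0.133],[-0.14,0.05,-0.133],[-0.19,0.067,-0.133],[-0.24,0.085,-0.133],[-0.28,0.1,-0.133],[-0.302,0.106,-0.13],[-0.302,0.106,-0.08],[-0.302,0.106,-0.04],[-0.302,0.106,-0.01],[-0.302,0.106,0.004],[-0.302,0.106,0.004],[-0.302,0.106,0.004]],"spin":[0,0,0,0,0,0,0,0,0,0,0,0,0,0,0,0],"grip":[1,1,1,1,1,1,1,1,1,1,1,1,1,1,1,1]}' 40;python3 to.py .557 -.083 .11
```

```text
time_s: 9.32
tcp_pos: [0.5562, -0.0833, 0.1122]
orientation: [[0.098, 0.995, 0.001], [0.995, -0.098, -0.0], [-0.0, 0.001, -1.0]]
contact_force: [0.2, 0.5, -1.3]
width: 0.49
finger_force: 40.8
t 9.32 pos [ 0.5562 -0.0833  0.1122] yaw 84.4 q6 -0.13 shift [0.0004 0.0008 0.0022] spin
```

```bash
python3 -m creep '{"linear":[[0,0,0.0015],[0,0,0.0015],[0,0,0.0015],[0,0,0.0015],[0,0,0.0015],[0,0,-0.03],[0,0,-0.08],[0,0,-0.13]],"spin":[0,0,0,0,0,0,0,0],"grip":[1,1,0,0,0,0,0,0]}' 40;python3 to.py .457 .2893 .24 84.5
```

```text
time_s: 10.32
tcp_pos: [0.5555, -0.0832, 0.2427]
orientation: [[0.098, 0.995, -0.001], [0.995, -0.098, 0.0], [0.0, -0.001, -1.0]]
contact_force: [0.6, -0.5, -0.1]
width: 1.0
finger_force: 0.0
t 10.32 pos [ 0.5555 -0.0832  0.2427] yaw 84.4 q6 -0.13 shift [ 0.3611 -0.1345  0.0029] spin -0.002
```

```bash
python3 -m creep '{"linear":[[0.06,-0.022,0],[0.12,-0.045,0],[0.18,-0.067,0],[0.24,-0.09,0],[0.3,-0.112,0],[0.34,-0.127,0],[0.361,-0.134,0],[0.361,-0.134,0],[0.361,-0.134,0]],"spin":[0,0,0,0,0,0,0,0,0],"grip":[0,0,0,0,0,0,0,0,0]}' 40;python3 to.py .4565 .289 .116 84.5; python3 snap.py w5;python3 -c "
import cv2
w=cv2.convertScaleAbs(cv2.imread('pics/w5.png'),alpha=1.6,beta=10); cv2.imwrite('pics/w5c.png',cv2.resize(w,(784,588),interpolation=cv2.INTER_CUBIC))"
```

```text
time_s: 11.45
tcp_pos: [0.4578, 0.2885, 0.2417]
orientation: [[0.098, 0.995, -0.0], [0.995, -0.098, -0.001], [-0.001, -0.0, -1.0]]
contact_force: [-0.8, 0.0, 0.2]
width: 1.001
finger_force: 0.0
t 11.45 pos [0.4578 0.2885 0.2417] yaw 84.4 q6 0.58 shift [ 0.0005 -0.0013  0.1257] spin -0.002
```

View pics/w5c.png

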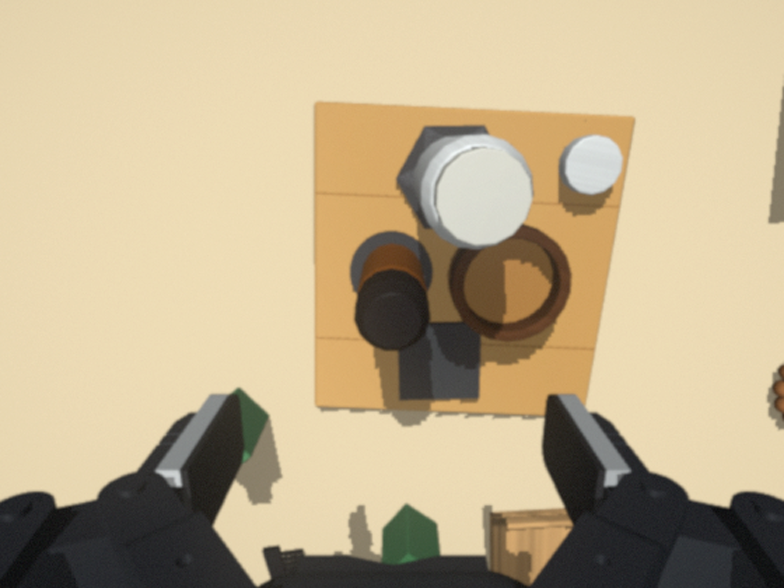

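```bash
python3 - <<'E'
from h import *
f=np.load('w5.npz');W=(f['K'],f['T']);v=lambda x,y:(x/1.4-.5,y/1.4-.5)
for n,p,z in [('sq',(439.5,361),.01),('sqTL',(399,321),.01),('sqBR',(479,400),.01),('round',(391,272),.01),('roll',(392,308),.094),('can',(482,195),.108),('bangle',(510,281),.032),('hexL',(397,180),.01),('hexT1',(425,126),.01),('hexT2',(487,126),.01)]: print(n,atz(W,v(*p),z).round(4))
E
python3 -m creep '{"linear":[[0.001,-0.001,0.04],[0.001,-0.001,0.08],[0.001,-0.001,0.11],[0.001,-0.001,0.125],[0.001,-0.001,0.125],[0.001,-0.001,0.125],[0.001,-0.001,0.125],[0.001,-0.001,0.125],[0.001,-0.001,0.125],[0.001,-0.001,0.125],[0.001,-0.001,0.125]],"spin":[0,0,0,0,0,0,0,0,0,0,0],"grip":[0,0,0,0,0,0.6,1,1,1,1,1]}' 40;python3 to.py .559 -.013 .25
```

```text
sq [0.481  0.2293 0.01  ]
sqTL [0.4581 0.2585 0.01  ]
sqBR [0.5046 0.1994 0.01  ]
round [0.4563 0.29   0.01  ]
roll [0.4575 0.2946 0.094 ]
can [0.4971 0.3415 0.108 ]
bangle [0.5225 0.2838 0.032 ]
hexL [0.465  0.3432 0.01  ]
hexT1 [0.4831 0.3706 0.01  ]
hexT2 [0.5171 0.3672 0.01  ]
time_s: 12.88
tcp_pos: [0.4577, 0.2907, 0.1183]
orientation: [[0.098, 0.995, 0.002], [0.995, -0.098, 0.001], [0.001, 0.002, -1.0]]
contact_force: [-1.6, -1.2, 6.5]
width: 0.405
finger_force: 40.2
t 12.88 pos [0.4577 0.2907 0.1183] yaw 84.4 q6 0.58 shift [-0.2922  0.1307 -0.1318] spin
```

```bash
python3 -m creep '{"linear":[[0,0,-0.03],[0,0,-0.075],[0,0,-0.12],[-0.04,0.018,-0.133],[-0.09,0.04,-0.133],[-0.14,0.063,-0.133],[-0.19,0.085,-0.133],[-0.24,0.107,-0.133],[-0.275,0.123,-0.133],[-0.292,0.131,-0.13],[-0.292,0.131,-0.08],[-0.292,0.131,-0.04],[-0.292,0.131,-0.01],[-0.292,0.131,0.004],[-0.292,0.131,0.0055],[-0.292,0.131,0.0055],[-0.292,0.131,0.0055],[-0.292,0.131,0.0055],[-0.292,0.131,0.0055]],"spin":[0,0,0,0,0,0,0,0,0,0,0,0,0,0,0,0,0,0,0],"grip":[1,1,1,1,1,1,1,1,1,1,1,1,1,1,1,1,0,0,0]}' 40;python3 to.py .559 -.013 .25
```

```text
time_s: 15.25
tcp_pos: [0.5589, -0.0132, 0.1115]
orientation: [[0.098, 0.995, 0.0], [0.995, -0.098, -0.0], [0.0, 0.0, -1.0]]
contact_force: [0.6, 0.3, 1.2]
width: 0.998
finger_force: 0.0
t 15.25 pos [ 0.5589 -0.0132  0.1115] yaw 84.4 q6 -0.0 shift [ 2.000e-04  1.000e-04 -1.385e-01] spin
```

```bash
python3 -m creep '{"linear":[[0,0,-0.04],[0,0,-0.09],[0,0,-0.137]],"spin":[0,0,0],"grip":[0,0,0]}' 40;python3 to.py .4972 .3405 .25 84.5
```

```text
time_s: 15.62
tcp_pos: [0.5587, -0.0133, 0.2497]
orientation: [[0.098, 0.995, 0.0], [0.995, -0.098, -0.0], [-0.0, 0.0, -1.0]]
contact_force: [1.0, -0.6, 0.1]
width: 1.001
finger_force: 0.0
t 15.62 pos [ 0.5587 -0.0133  0.2497] yaw 84.4 q6 -0.0 shift [ 3.461e-01 -9.580e-02 -3.000e-04] spin -0.002
```

Now the can: down to TCP z ≈ 0.121.

```bash
python3 -m creep '{"linear":[[0.06,-0.017,0],[0.12,-0.033,0],[0.18,-0.05,0],[0.24,-0.066,0],[0.3,-0.083,0],[0.33,-0.091,0],[0.346,-0.096,0],[0.346,-0.096,0.03],[0.346,-0.096,0.07],[0.346,-0.096,0.11],[0.346,-0.096,0.128],[0.346,-0.096,0.128],[0.346,-0.096,0.128],[0.346,-0.096,0.128],[0.346,-0.096,0.128],[0.346,-0.096,0.128],[0.346,-0.096,0.128],[0.346,-0.096,0.128]],"spin":[0,0,0,0,0,0,0,0,0,0,0,0,0,0,0,0,0,0],"grip":[0,0,0,0,0,0,0,0,0,0,0,0,0,0.6,1,1,1,1]}' 40;python3 to.py .561 .057 .25
```

```text
time_s: 17.88
tcp_pos: [0.4979, 0.341, 0.1218]
orientation: [[0.098, 0.995, 0.002], [0.995, -0.098, 0.001], [0.001, 0.002, -1.0]]
contact_force: [0.0, -0.0, 6.4]
width: 0.561
finger_force: 41.1
t 17.88 pos [0.4979 0.341  0.1218] yaw 84.4 q6 0.63 shift [-0.2763  0.0908 -0.1283] spin
```

```bash
python3 -m creep '{"linear":[[0,0,-0.03],[0,0,-0.075],[0,0,-0.12],[-0.04,0.013,-0.128],[-0.09,0.03,-0.128],[-0.14,0.046,-0.128],[-0.19,0.062,-0.128],[-0.24,0.079,-0.128],[-0.265,0.087,-0.128],[-0.276,0.091,-0.125],[-0.276,0.091,-0.08],[-0.276,0.091,-0.04],[-0.276,0.091,-0.01],[-0.276,0.091,0.004],[-0.276,0.091,0.0055],[-0.276,0.091,0.0055],[-0.276,0.091,0.0055],[-0.276,0.091,0.0055],[-0.276,0.091,0.0055]],"spin":[0,0,0,0,0,0,0,0,0,0,0,0,0,0,0,0,0,0,0],"grip":[1,1,1,1,1,1,1,1,1,1,1,1,1,1,1,1,0,0,0]}' 40
python3 -m creep '{"linear":[[0,0,-0.04],[0,0,-0.09],[0,0,-0.134]],"spin":[0,0,0],"grip":[0,0,0]}' 40;python3 to.py .5215 .281 .25 84.5
```

```text
time_s: 20.25
tcp_pos: [0.5608, 0.057, 0.115]
orientation: [[0.098, 0.995, 0.0], [0.995, -0.098, 0.0], [0.0, 0.0, -1.0]]
contact_force: [0.0, -0.2, -0.3]
width: 1.004
finger_force: 0.0
time_s: 20.62
tcp_pos: [0.5607, 0.0569, 0.2505]
orientation: [[0.098, 0.995, 0.001], [0.995, -0.098, 0.0], [0.0, 0.001, -1.0]]
contact_force: [0.2, 0.4, 0.2]
width: 1.0
finger_force: 0.0
t 20.62 pos [0.5607 0.0569 0.2505] yaw 84.4 q6 0.12 shift [ 0.2192 -0.061   0.0004] spin -0.002
```

```bash
python3 -m creep '{"linear":[[0.06,-0.017,0],[0.12,-0.033,0],[0.17,-0.047,0],[0.2,-0.056,0],[0.219,-0.061,0],[0.219,-0.061,0],[0.219,-0.061,0]],"spin":[0,0,0,0,0,0,0],"grip":[0,0,0,0,0,0,0]}' 40;python3 snap.py w6;python3 to.py .5215 .281 .25 84.5;python3 -c "
import cv2
from h import *
w=cv2.convertScaleAbs(cv2.imread('pics/w6.png'),alpha=1.6,beta=10); w=cv2.resize(w[50:330,100:460],(540,420),interpolation=cv2.INTER_CUBIC)
t=cv2.resize(eyes.read_camera('top')[140:260,240:370],(260,240));w=np.hstack([w,np.zeros((420,260,3),np.uint8)]);w[:240,540:]=t;cv2.imwrite('pics/w6c.png',w)"
```

```text
time_s: 21.5
tcp_pos: [0.5216, 0.2798, 0.2487]
orientation: [[0.099, 0.995, -0.0], [0.995, -0.099, -0.001], [-0.001, -0.0, -1.0]]
contact_force: [0.4, -1.2, -0.2]
width: 1.0
finger_force: 0.0
t 21.55 pos [0.5216 0.2796 0.2487] yaw 84.3 q6 0.52 shift [ 0.0014 -0.0003 -0.0013] spin -0.003
```

View pics/w6c.png

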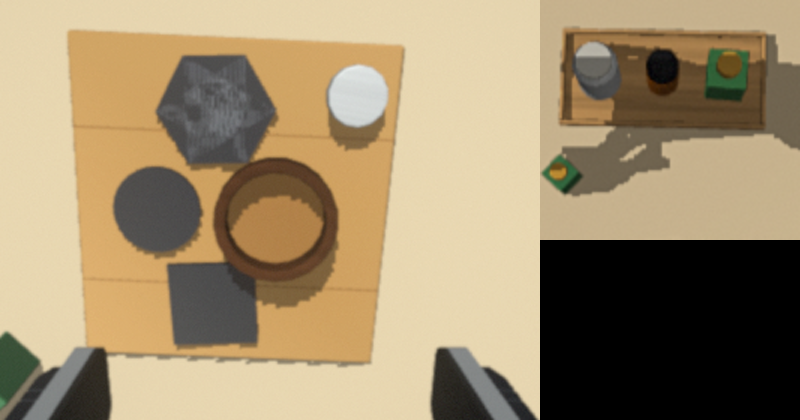

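```bash
python3 - <<'E'
from h import *
f=np.load('w6.npz');W=(f['K'],f['T']);v=lambda x,y:((x+.5)/1.5-.5+100,(y+.5)/1.5-.5+50)
P={}
for n,p,z in [('bangle',(276,219),.032),('hex',(216,110),.01),('round',(157.5,209),.01),('sq',(213,304),.01),('balm',(358,97),.02)]: P[n]=atz(W,v(*p),z)[:2];print(n,P[n].round(4),np.linalg.norm(P[n]-P['bangle']).round(4))
print(np.linalg.norm(P['hex']-P['round']),np.linalg.norm(P['sq']-P['round']))
E
python3 to.py .522 .281 .078 84.5
```

```text
bangle [0.5243 0.2829] 0.0
hex [0.4975 0.3409] 0.0639
round [0.4573 0.2898] 0.0674
sq [0.4812 0.2285] 0.0694
balm [0.5728 0.3407] 0.0754
0.06507130481344055 0.0657722244349779
t 21.6 pos [0.5217 0.2795 0.2487] yaw 84.3 q6 0.52 shift [0.0016 0.0002 0.1707] spin -0.004
```

```bash
python3 -m creep '{"linear":[[0.002,0.001,0.05],[0.002,0.001,0.1],[0.002,0.001,0.14],[0.002,0.001,0.16],[0.002,0.001,0.168],[0.002,0.001,0.171],[0.002,0.001,0.171],[0.002,0.001,0.171],[0.002,0.001,0.171],[0.002,0.001,0.171],[0.002,0.001,0.171],[0.002,0.001,0.171]],"spin":[0,0,0,0,0,0,0,0,0,0,0,0],"grip":[0,0,0,0,0,0,0,0,0.3,0.5,1,1]}' 30;python3 to.py .498 -.287 .26
```

```text
time_s: 23.1
tcp_pos: [0.5231, 0.2831, 0.0788]
orientation: [[0.098, 0.995, 0.001], [0.995, -0.098, 0.001], [0.001, 0.001, -1.0]]
contact_force: [-0.8, 0.3, 6.6]
width: 0.768
finger_force: 34.4
t 23.1 pos [0.5231 0.2831 0.0788] yaw 84.4 q6 0.52 shift [-0.5697  0.0309 -0.1815] spin
```

```bash
python3 -m creep '{"linear":[[0,0,-0.01],[0,0,-0.03],[0,0,-0.08],[0,0,-0.13],[0,0,-0.18],[0,0,-0.182]],"spin":[0,0,0,0,0,0],"grip":[1,1,1,1,1,1]}' 30;python3 snap.py w7;python3 to.py .498 -.287 .26;python3 -c "
import cv2
from h import *
w=cv2.convertScaleAbs(cv2.imread('pics/w7.png'),alpha=1.6,beta=10); w=cv2.resize(w[140:420,100:460],(540,420),interpolation=cv2.INTER_CUBIC)
s=cv2.resize(eyes.read_camera('side')[160:420,120:380],(260,260));w=np.hstack([w,np.zeros((420,260,3),np.uint8)]);w[:260,540:]=s;cv2.imwrite('pics/w7c.png',w)"
```

```text
time_s: 23.85
tcp_pos: [0.5254, 0.2841, 0.2669]
orientation: [[0.098, 0.995, 0.011], [0.995, -0.098, 0.005], [0.006, 0.011, -1.0]]
contact_force: [0.7, 0.3, -0.5]
width: 0.768
finger_force: 33.8
t 23.9 pos [0.524  0.2834 0.2641] yaw 84.4 q6 0.52 shift [-0.5702  0.0299  0.0023] spin
```

View pics/w7c.png

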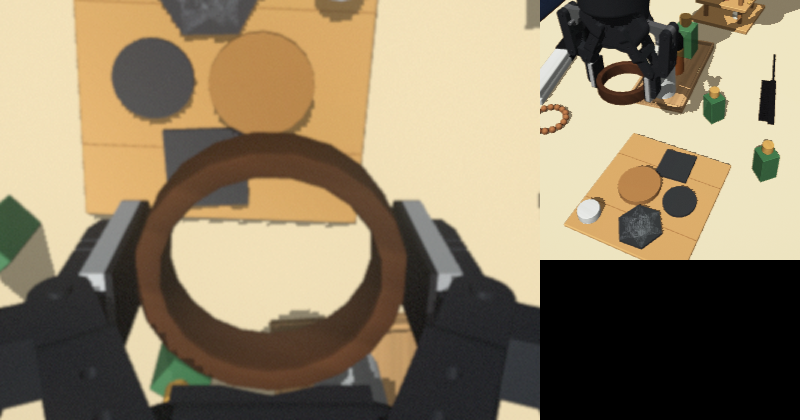

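Run:
```python
from h import *
i=eyes.camera_info('wrist');KT=(np.array(i['K']),np.array(i['tool_from_camera']))
v=lambda x,y:((x+.5)/1.5-.5+100,(y+.5)/1.5-.5+140)
for z in (.047,.05):
  a=atz(KT,v(272,177),z);b=atz(KT,v(272,389),z);print(z,a.round(4),a[0]-.027,b.round(4),b[0]+.034)
```

```text
0.047 [ 0.0251 -0.      0.047 ] -0.0018763778466548593 [-0.035  0.     0.047] -0.0009757803854010122
0.05 [ 0.0238 -0.      0.05  ] -0.003208929036101312 [-0.0379  0.      0.05  ] -0.003857213030996065
```

```bash
python3 -m creep '{"linear":[[-0.03,0.002,0],[-0.08,0.004,0],[-0.13,0.007,0],[-0.18,0.009,0],[-0.23,0.012,0],[-0.28,0.015,0],[-0.33,0.017,0],[-0.38,0.02,0],[-0.43,0.023,0],[-0.48,0.025,0],[-0.53,0.028,0],[-0.56,0.03,0],[-0.568,0.03,0],[-0.568,0.03,0],[-0.568,0.03,0.03],[-0.568,0.03,0.05],[-0.568,0.03,0.05],[-0.568,0.03,0.05]],"spin":[0,0,0,0,0,0,0,0,0,0,0,0,0,0,0,0,0,0],"grip":[1,1,1,1,1,1,1,1,1,1,1,1,1,1,1,1,1,1]}' 30;python3 to.py .498 -.285 .172;python3 snap.py w8;python3 -c "
import cv2
from h import *
w=cv2.convertScaleAbs(cv2.imread('pics/w8.png'),alpha=1.6,beta=10); w=cv2.resize(w[140:420,100:460],(540,420),interpolation=cv2.INTER_CUBIC)
s=cv2.resize(eyes.read_camera('side')[80:210,250:380],(260,260));w=np.hstack([w,np.zeros((420,260,3),np.uint8)]);w[:260,540:]=s;cv2.imwrite('pics/w8c.png',w)"
```

```text
time_s: 26.2
tcp_pos: [0.4973, -0.2847, 0.2105]
orientation: [[0.097, 0.995, 0.001], [0.995, -0.097, -0.0], [-0.0, 0.001, -1.0]]
contact_force: [0.7, -0.4, 0.1]
width: 0.767
finger_force: 33.7
t 26.2 pos [ 0.4973 -0.2847  0.2105] yaw 84.5 q6 -0.5 shift [-0.0002  0.0007  0.0385] spin
```

View pics/w8c.png

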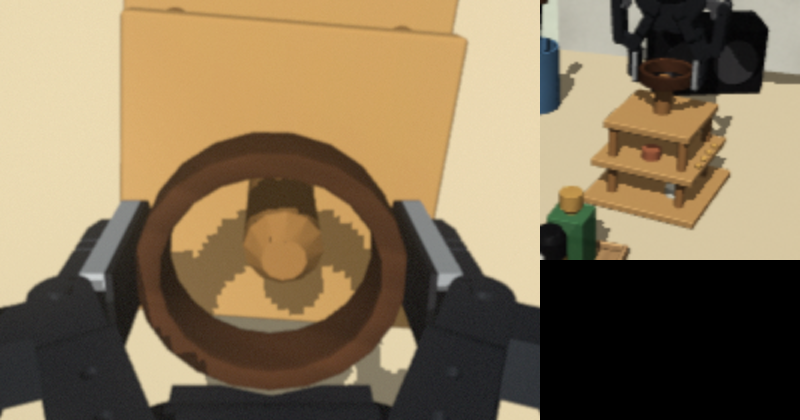

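```bash
python3 -m creep '{"linear":[[0,0.003,0.01],[0,0.003,0.02],[0,0.003,0.03],[0,0.003,0.036],[0,0.003,0.0385],[0,0.003,0.0385],[0,0.003,0.0385]],"spin":[0,0,0,0,0,0,0],"grip":[1,1,1,1,1,1,1]}' 30
```

```text
time_s: 27.18
tcp_pos: [0.4993, -0.2855, 0.1742]
orientation: [[0.097, 0.995, -0.002], [0.995, -0.097, 0.001], [0.001, -0.002, -1.0]]
contact_force: [-8.7, 4.2, 18.5]
width: 0.767
finger_force: 48.5
```

```bash
python3 -m creep '{"linear":[[0,0,-0.002],[0,0,-0.002],[0,0,-0.002],[0,0,-0.002],[0,0,-0.002],[0,0,-0.03],[0,0,-0.08],[0,0,-0.1],[0,0,-0.1]],"spin":[0,0,0,0,0,0,0,0,0],"grip":[1,0.2,0,0,0,0,0,0,0]}' 30;python3 to.py .561 .057 .25;python3 snap.py w9;python3 -c "
import cv2
from h import *
w=cv2.convertScaleAbs(cv2.imread('pics/w9.png'),alpha=1.6,beta=10); w=cv2.resize(w[100:380,100:460],(540,420),interpolation=cv2.INTER_CUBIC)
s=cv2.resize(eyes.read_camera('side')[100:210,250:360],(260,260));t=cv2.resize(eyes.read_camera('top')[155:210,245:360],(260,124));w=np.hstack([w,np.zeros((420,260,3),np.uint8)]);w[:260,540:]=s;w[280:404,540:]=t;cv2.imwrite('pics/w9c.png',w)"
```

```text
time_s: 28.3
tcp_pos: [0.5009, -0.2865, 0.2736]
orientation: [[0.098, 0.995, 0.004], [0.995, -0.098, -0.003], [-0.002, 0.004, -1.0]]
contact_force: [-0.3, -0.0, -0.6]
width: 1.0
finger_force: 0.0
t 28.3 pos [ 0.5009 -0.2865  0.2736] yaw 84.4 q6 -0.5 shift [0.3478 0.0261 0.0229] spin
```

View pics/w9c.png

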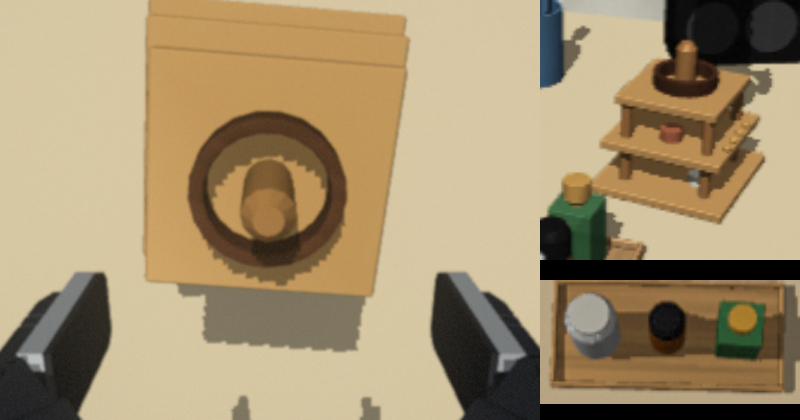

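```bash
python3 -m creep '{"linear":[[0.05,0.004,0],[0.1,0.008,0],[0.15,0.011,0],[0.2,0.015,0],[0.25,0.019,0],[0.3,0.022,0.01],[0.335,0.025,0.02],[0.348,0.026,0.02],[0.348,0.026,0.05],[0.348,0.026,0.1],[0.348,0.026,0.14],[0.348,0.026,0.156],[0.348,0.026,0.156],[0.348,0.026,0.156],[0.348,0.026,0.156],[0.348,0.026,0.156],[0.348,0.026,0.156],[0.348,0.026,0.156]],"spin":[0,0,0,0,0,0,0,0,0,0,0,0,0,0,0,0,0,0],"grip":[0,0,0,0,0,0,0,0,0,0,0,0,0,0.6,1,1,1,1]}' 40;python3 to.py .4977 .341 .25 84.4
```

```text
time_s: 30.7
tcp_pos: [0.5613, 0.0581, 0.1175]
orientation: [[0.098, 0.995, 0.004], [0.995, -0.098, -0.0], [0.0, 0.004, -1.0]]
contact_force: [-0.4, -0.8, 6.9]
width: 0.558
finger_force: 41.7
t 30.7 pos [0.5613 0.0581 0.1175] yaw 84.4 q6 0.12 shift [ 0.2754 -0.0904 -0.1328] spin -0.0
```

```bash
python3 -m creep '{"linear":[[0,0,-0.03],[0,0,-0.075],[0,0,-0.12],[0.04,-0.013,-0.13],[0.09,-0.03,-0.13],[0.14,-0.046,-0.13],[0.19,-0.062,-0.13],[0.24,-0.079,-0.13],[0.265,-0.087,-0.13],[0.276,-0.0905,-0.13],[0.276,-0.0905,-0.13],[0.276,-0.0905,-0.08],[0.276,-0.0905,-0.04],[0.276,-0.0905,-0.015],[0.276,-0.0905,-0.006],[0.276,-0.0905,-0.0045],[0.276,-0.0905,-0.0045],[0.276,-0.0905,-0.0045]],"spin":[0,0,0,0,0,0,0,0,0,0,0,0,0,0,0,0,0,0],"grip":[1,1,1,1,1,1,1,1,1,1,1,1,1,1,1,1,1,1]}' 40;python3 to.py .4977 .342 .25 84.4
```

```text
time_s: 32.95
tcp_pos: [0.497, 0.3401, 0.1224]
orientation: [[0.099, 0.995, -0.001], [0.995, -0.099, -0.002], [-0.002, -0.001, -1.0]]
contact_force: [-3.8, -3.7, 9.8]
width: 0.555
finger_force: 42.5
t 32.95 pos [0.497  0.3401 0.1224] yaw 84.3 q6 0.63 shift [ 0.0018  0.0003 -0.1276] spin -0.001
```

```bash
python3 -m creep '{"linear":[[0,0,-0.0005],[0,0,-0.0005],[0,0,-0.0005],[0,0,-0.04],[0,0,-0.09],[0,0,-0.128],[0,0,-0.128]],"spin":[0,0,0,0,0,0,0],"grip":[0.2,0,0,0,0,0,0]}' 40;python3 to.py .559 -.013 .25 84.4
```

```text
time_s: 33.83
tcp_pos: [0.499, 0.3429, 0.2523]
orientation: [[0.098, 0.995, 0.008], [0.995, -0.098, 0.004], [0.005, 0.007, -1.0]]
contact_force: [-1.3, 0.1, 0.0]
width: 1.001
finger_force: 0.0
t 33.83 pos [0.499  0.3429 0.2523] yaw 84.4 q6 0.63 shift [-0.3483  0.0946  0.0012] spin -0.0
```

```bash
python3 -m creep '{"linear":[[-0.05,0.014,0],[-0.1,0.027,0],[-0.15,0.041,0],[-0.2,0.054,0],[-0.25,0.068,0],[-0.3,0.081,0],[-0.335,0.091,0],[-0.348,0.0946,0],[-0.348,0.0946,0.03],[-0.348,0.0946,0.08],[-0.348,0.0946,0.12],[-0.348,0.0946,0.138],[-0.348,0.0946,0.138],[-0.348,0.0946,0.138],[-0.348,0.0946,0.138],[-0.348,0.0946,0.138],[-0.348,0.0946,0.138],[-0.348,0.0946,0.138]],"spin":[0,0,0,0,0,0,0,0,0,0,0,0,0,0,0,0,0,0],"grip":[0,0,0,0,0,0,0,0,0,0,0,0,0,0.6,1,1,1,1]}' 40;python3 to.py .457 .29 .25 84.4
```

```text
time_s: 36.08
tcp_pos: [0.558, -0.0142, 0.1116]
orientation: [[0.098, 0.995, 0.003], [0.995, -0.098, -0.0], [0.0, 0.003, -1.0]]
contact_force: [-0.4, 0.3, 6.4]
width: 0.406
finger_force: 39.9
t 36.08 pos [ 0.558  -0.0142  0.1116] yaw 84.4 q6 -0.01 shift [ 0.2928 -0.1299 -0.1388] spin -0.0
```

```bash
python3 -m creep '{"linear":[[0,0,-0.03],[0,0,-0.075],[0,0,-0.12],[0.04,-0.018,-0.135],[0.09,-0.04,-0.135],[0.14,-0.062,-0.135],[0.19,-0.084,-0.135],[0.24,-0.107,-0.135],[0.275,-0.122,-0.135],[0.2925,-0.13,-0.135],[0.2925,-0.13,-0.135],[0.2925,-0.13,-0.08],[0.2925,-0.13,-0.04],[0.2925,-0.13,-0.015],[0.2925,-0.13,-0.006],[0.2925,-0.13,-0.005],[0.2925,-0.13,-0.005],[0.2925,-0.13,-0.005]],"spin":[0,0,0,0,0,0,0,0,0,0,0,0,0,0,0,0,0,0],"grip":[1,1,1,1,1,1,1,1,1,1,1,1,1,1,1,1,1,1]}' 40;python3 to.py .457 .29 .25 84.4
```

```text
time_s: 38.33
tcp_pos: [0.4568, 0.2884, 0.1165]
orientation: [[0.099, 0.995, -0.0], [0.995, -0.099, -0.001], [-0.001, -0.0, -1.0]]
contact_force: [-2.2, -2.0, 5.7]
width: 0.406
finger_force: 41.1
t 38.33 pos [0.4568 0.2884 0.1165] yaw 84.3 q6 0.58 shift [ 0.0014  0.     -0.1335] spin -0.001
```

```bash
python3 -m creep '{"linear":[[0,0,0],[0,0,0],[0,0,0],[0,0,-0.04],[0,0,-0.09],[0,0,-0.13],[0,0,-0.13]],"spin":[0,0,0,0,0,0,0],"grip":[0.2,0,0,0,0,0,0]}' 40;python3 to.py .5562 -.083 .112 84.4
```

```text
time_s: 39.2
tcp_pos: [0.4584, 0.2911, 0.2491]
orientation: [[0.098, 0.995, 0.008], [0.995, -0.098, 0.004], [0.005, 0.008, -1.0]]
contact_force: [0.6, -0.6, -0.5]
width: 1.0
finger_force: 0.0
t 39.2 pos [0.4584 0.2911 0.2491] yaw 84.4 q6 0.58 shift [-0.3634  0.1328  0.1364] spin -0.0
```

```bash
python3 -m creep '{"linear":[[-0.05,0.018,0],[-0.1,0.037,0],[-0.15,0.055,0],[-0.2,0.073,0],[-0.25,0.091,0],[-0.3,0.11,0],[-0.345,0.126,0],[-0.3615,0.133,0],[-0.3615,0.133,0.03],[-0.3615,0.133,0.08],[-0.3615,0.133,0.12],[-0.3615,0.133,0.136],[-0.3615,0.133,0.136],[-0.3615,0.133,0.136],[-0.3615,0.133,0.136],[-0.3615,0.133,0.136],[-0.3615,0.133,0.136],[-0.3615,0.133,0.136]],"spin":[0,0,0,0,0,0,0,0,0,0,0,0,0,0,0,0,0,0],"grip":[0,0,0,0,0,0,0,0,0,0,0,0,0,0.6,1,1,1,1]}' 40;python3 to.py .481 .2285 .25 84.4
```

```text
time_s: 41.45
tcp_pos: [0.5545, -0.0833, 0.1107]
orientation: [[0.098, 0.995, 0.004], [0.995, -0.098, -0.001], [-0.0, 0.004, -1.0]]
contact_force: [0.7, -0.4, 6.6]
width: 0.486
finger_force: 41.5
t 41.45 pos [ 0.5545 -0.0833  0.1107] yaw 84.4 q6 -0.13 shift [ 0.3031 -0.1032 -0.1397] spin -0.0
```

```bash
python3 -m creep '{"linear":[[0,0,-0.03],[0,0,-0.075],[0,0,-0.12],[0.04,-0.014,-0.135],[0.09,-0.031,-0.135],[0.14,-0.048,-0.135],[0.19,-0.065,-0.135],[0.24,-0.082,-0.135],[0.28,-0.095,-0.135],[0.303,-0.103,-0.135],[0.303,-0.103,-0.135],[0.303,-0.103,-0.08],[0.303,-0.103,-0.04],[0.303,-0.103,-0.015],[0.303,-0.103,-0.006],[0.303,-0.103,-0.005],[0.303,-0.103,-0.005],[0.303,-0.103,-0.005]],"spin":[0,0,0,0,0,0,0,0,0,0,0,0,0,0,0,0,0,0],"grip":[1,1,1,1,1,1,1,1,1,1,1,1,1,1,1,1,1,1]}' 40
python3 -m creep '{"linear":[[0,0,0],[0,0,0],[0,0,0],[0,0,-0.04],[0,0,-0.09],[-0.02,0,-0.13],[-0.02,0,-0.15],[-0.02,0,-0.15]],"spin":[0,0,0,0,0,0,0,0],"grip":[0.2,0,0,0,0,0,0,0]}' 40
python3 snap.py wA;python3 -c "
import cv2
from h import *
w=cv2.convertScaleAbs(cv2.imread('pics/wA.png'),alpha=1.6,beta=10); w=cv2.resize(w[0:280,100:460],(540,420),interpolation=cv2.INTER_CUBIC)
im=eyes.read_camera('side');s=cv2.resize(im[280:410,130:320],(260,178));t=cv2.resize(im[100:190,260:350],(200,200));w=np.hstack([w,np.zeros((420,260,3),np.uint8)]);w[:178,540:]=s;w[200:400,540:740]=t;cv2.imwrite('pics/wAc.png',w)"
```

```text
time_s: 43.7
tcp_pos: [0.4797, 0.2274, 0.1156]
orientation: [[0.098, 0.995, -0.003], [0.995, -0.098, -0.002], [-0.002, -0.002, -1.0]]
contact_force: [-4.1, -1.9, 9.4]
width: 0.484
finger_force: 42.6
time_s: 44.7
tcp_pos: [0.4794, 0.209, 0.2659]
orientation: [[0.098, 0.995, 0.005], [0.995, -0.098, 0.002], [0.002, 0.004, -1.0]]
contact_force: [0.1, 0.4, -0.2]
width: 1.001
finger_force: 0.0
```

View pics/wAc.png

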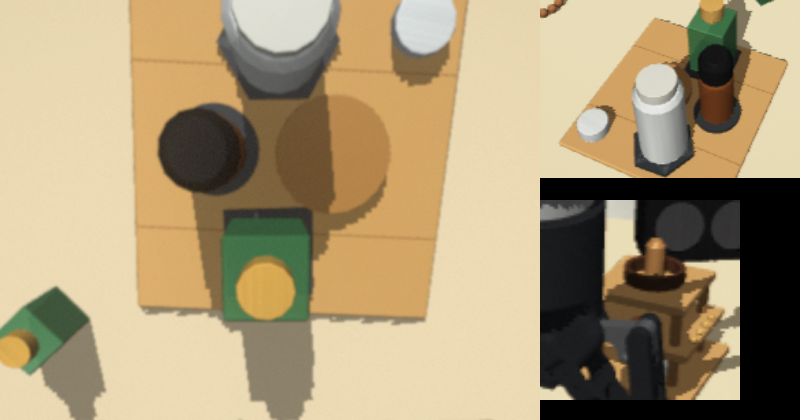

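Run:
```python
from h import *
f=np.load('wA.npz');W=(f['K'],f['T']);v=lambda x,y:((x+.5)/1.5-.5+100,(y+.5)/1.5-.5)
for n,p,z in [('flask',(266,290),.104),('roll',(200,150),.094),('round',(215,148),.01),('can',(281,1),.108),('balm',(425,22),.02),('boss',(333,154),.016)]: print(n,atz(W,v(*p),z).round(4))
```

```text
flask [0.4797 0.2287 0.104 ]
roll [0.4582 0.2886 0.094 ]
round [0.4569 0.2899 0.01  ]
can [0.4962 0.3368 0.108 ]
balm [0.5723 0.3401 0.02  ]
boss [0.5218 0.2803 0.016 ]
```

```bash
python3 -c "
from station import robot
print(robot.close_job())"
```

```text
the job is handed in; nothing more can be done
None
```

I finished the job and handed it in at about 45 s: the bangle lies flat around the tower post, and all three bottles stand on their own coasters, within about 4 mm of centre by my last wrist view. The balm tin was not moved, and the verdict was not shown.

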